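Close up the bench steam cleaner

ROBOT

A 6-joint arm with a two-finger parallel gripper is mounted at the origin on the work surface. World frame = base frame: x ahead of the robot, y to its left, z up, the work surface at z = 0. Lengths are in m, angles in degrees, forces in N, time in s.
With the tool pointing down it reaches from about 0.35 to 0.875 m from the base axis. Payload 4.2 kg.
Tool frame: the origin (TCP) lies midway between the tips of the shut fingers; the grasp point (between the pads) lies 19 mm behind it (r.pinch_z is the distance from the TCP to the grasp point, in m); z points along the fingers, y is the line along which they close (so a half turn about z gives the same grasp; the last joint's range is limited). The gripper opens to 87 mm and grips with 3 to 60 N. Pads are 19 mm wide; open, the fingers measure 117 mm over their backs; the gripper's body (75 mm by 190 mm) begins 51 mm behind the grasp point.
Start: joints at [-50.099, 22.042, 0.453, 0, -68.411, -14.817], TCP at [0.265, -0.566, 0.223] pointing down, gripper open.
Joint ranges: [-179.83, 179.83], [-69.29, 118.12], [-61.27, 80.66], [-181.25, 117.63], [-171.15, -9.14], [-177.46, 177.46]. Speed limits (degrees/s): [159.86, 159.86, 180, 180, 180, 180].

INTERFACE

Orientations are given as a 3x3 rotation matrix whose columns are the frame's x, y, z axes.
In Python, from station import r, imaging, models gives the robot as it stands. The module is installed in compiled form; this text tells all that it offers.
- The arm moves only by the tool apply_moves, never from a script. Its argument "moves" is a list of rows, each a list of 2 entries, a list of its own where there are three numbers: the shift along the tool's x, y, z in m, then the turn about the tool's z in degrees. A call has 1 to 5 rows; each row shifts and turns the commanded pose from where the row before left it, along the tool's axes as they then stand; what a row does not reach is not made up. A row lasts 1/12 s, in which the tool goes at most 41.7 mm and 7.16 degrees, less where a joint would pass 70% of its speed; a pose out of reach is approached as far as the arm can. A call is refused whole if a number of a shift passes 0.0417 or a number of a turn 7.16, either way. A call with a gripper value outside its range is refused whole. "hand" is the finger opening in m, from 0 to 0.087, set as the call begins (left out, the last holds). The fingers move at their own pace and stop on an object; the grip force is fixed at half the most. Time passes only in rows, so rows that do not move let the fingers close. It gives the time, the measured TCP pose, the force, the opening and the grip force at its end, in the units of the state.
- r.sense(): the state, without advancing time (a new reading comes with each control period).
- imaging.capture(name): name is "scene" or "top"; returns a dict with "frame" (420x560x3 uint8, blue, green, red), "intrinsics" (3x3 intrinsics, pixels), "dist" ([k1, k2, p1, p2, k3] as OpenCV has them; the pictures are not rectified), "eye" and "orientation" of the camera in the world. Camera axes: x right, y down, z forward; pixel columns grow to the right and rows downward; lengths in m; the calibration is good to about 2 mm. A picture is of the moment at which its call begins. There is no depth.
- r.finish_job(): hands the job in; it is judged then, once.
Trained networks look in a picture, given as the dict that the camera call returned (one of the last four; its "shot" number tells which), for a name from the list of things; names that differ only in an ending like _2 or _b are one class to them, and where a whole thing is asked for, a point or a joint stands for the part that bears it (a point fixed in the world has none). Each returns a list of dicts, best first, with "confidence" (0 to 1); they miss things now and then, are a little off and sometimes report something else, mostly with a low value. They report only what shows in the picture. A call takes as long as a camera call.
- models.cut_out(picture, target): "region" (420x560 bool, what is visible of it) and "extent" ([left, top, width, height] as shares, 0 to 1, of the picture: columns of its width, rows of its height, round what is visible of it).
- models.place_of(picture, target): "at" ([column, row] as shares, 0 to 1, of the picture: columns of its width, rows of its height: a listed point, or the origin of a listed thing).
The state is a dict: "time_s": time; "joints": joint angles; "joint_velocities": joint speeds; "effort": joint torques, N m; "tcp_pos": TCP position; "ee_rot": TCP orientation; "wrist_force": force on the tool from outside, world axes, zero at the start; "moment": the same for the moment, N m; "gripper_width": opening from 0.0 (shut) to 1.0 (fully open); "gripper_force": force on a finger pad.
Only numpy, scipy, OpenCV 4.12 (cv2) and the standard library are available. Lean on these libraries where they do the work, as an engineer would, in place of code of your own. Each camera call takes 0.05 s, during which the arm holds its last target. There are 200 camera calls.

TASK

The steam cleaner has just been refilled and its brass filler plug is only started in its thread. Screw the plug in clockwise until it goes firmly snug in its taper, without forcing it further, and only then throw the heater lever over to on, away from the robot. Leave everything else on the bench and on top of the cleaner where it is.

Things in the scene. Friction and masses are not known exactly. Their poses are not given: they have to be found in the camera images.
- steamer: Bench steam cleaner, fixed: steel box 200 (x) by 280 (y) by 140 mm high, front to -x, towards the robot. Origin: centre of its underside, z up. On its top, in its frame: filler plug at (0, 80) mm on a steel boss, heater lever's block (70 x 50 x 25 mm) at (20, -85), round brass relief valve (32 mm across, no bar, top at 172 mm) at (70, -5). Loose tweezers lie between plug and lever.
- plug_grip (a point): Brass filler plug: round flange 38 mm across (top 168 mm above the bench) with one upright flat bar to grip: 36 mm long (this point's x), 12 mm thick (its y), top 203 mm above the bench; free space 60 mm around it. The point is on the vertical screw axis, in the bar, 192 mm above the bench, z up. Screws in clockwise seen from above; does not visibly sink.
- seal (a point): The plug's sealing cone, hidden in the boss. The plug runs at 0.05 N m for an unknown 0.7 to 2.1 rad (no bar angle tells it); then the taper bites: torque climbs to 0.30 N m within 0.1 rad, then by 0.4 N m per rad. Snug is 0.36 to 0.57 N m (aim for 0.45); beyond, the thread strips. Let go, the bar springs back 0.1 to 0.2 rad but stays snug. The point sinks under 1 mm: go by torque.
- heater_tip (a point): Centre of the 26 mm black ball on the heater's toggle lever, 80 mm from its pivot on a 10 mm rod. Pivot: in the cleaner's frame at (20, -85, 162) mm, turning about its y axis. Off: the ball leans to the front (-x of the cleaner), 232 mm above the bench; on: just as far to the back (+x), 77 mm away.
- heater (a joint): Heater lever angle, rad: 0 = off (leaning to the cleaner's front, -x), 1.0 = fully on (leaning to the back, +x). Friction 0.06 N m; it stays where it is left; on counts from 0.85.
- tweezers: Steel tweezers 120 mm long lying on top of the steam cleaner. Bystander; leave it alone. Origin: centre of its underside.
- mug: White mug, 80 mm across, 95 mm high. Bystander; leave it alone. Origin: centre of its underside.
- file_block: Dark wooden block 70 x 160 x 45 mm with upright needle files up to 170 mm high. Bystander; leave it alone. Origin: centre of its underside.
- ring_stick: Steel ring mandrel standing upright, 48 mm foot, 160 mm high. Bystander; leave it alone. Origin: centre of its underside.
- polish: Amber jar, 56 mm across, 60 mm high. Bystander; leave it alone. Origin: centre of its underside.
- solder_block: Pale soldering block 100 x 70 x 25 mm. Bystander; leave it alone. Origin: centre of its underside.
- parts_tray: Low wooden tray 140 x 100 x 25 mm. Bystander; leave it alone. Origin: centre of its underside.
- scraper: Wood-handled scraper 170 mm long, lying. Bystander; leave it alone. Origin: centre of its underside.

How it is judged (in metres and radians):
On the way, in this order (a step that is already met when the one before it is completed fails the run):
1. the plug is screwed in snug, before the heater is switched on (z of seal in the frame of steamer between 0.1391 and 0.13982 m), for 0.2 s.
2. the heater lever is thrown to on (value of joint heater above 0.85 rad), for 0.2 s.
At the end, for the whole second after the job is handed in: The plug is snug in its taper: its sealing cone drawn down 0.18 to 0.9 mm (tightened with 0.36 to 0.57 N m), and the heater lever stands at more than 0.85 rad of its 1.0 rad travel (all of step 1 and value of joint heater above 0.85 rad); the robot touches nothing.
It fails at once if the plug is overtightened: its cone drawn down more than 0.9 mm (over 0.57 N m), which strips the thread (z of seal in the frame of steamer below 0.1391 m).
It fails at once if the heater is switched on while the plug is not snug (value of joint heater above 0.5 rad and z of seal in the frame of steamer above 0.13982 m).
It fails at once if something else on the bench or on the cleaner is moved by more than 20 mm (distance of any of tweezers, mug, file_block, ring_stick, polish, solder_block, parts_tray, scraper from where it was at the start of the episode above 0.02 m).
It also fails if it takes over 72 s, if anything falls off the work surface, if the arm or the gripper's body presses on something with over 40 N, if the wrist force passes 120 N, or if a joint passes its speed limit or range.

## Working session

There is one attempt and no reset: what is moved stays moved. The work goes in short steps, Python scripts to look and compute and a tool call to move; the robot and the scene stay as the last step left them, time stands still between calls to the robot, and variables do not carry over. Pictures are saved under pics/ and viewed, at most 10 in all, crops included, and the job is handed in when it is done.

Besides the shell and the picture viewer there is one more tool, called by a JSON object that holds its "api" and its "payload", one argument or row to a line. apply_moves: Moves the arm, as the interface text tells. Its arguments: {"type":"object","properties":{"moves":{"type":"array"},"hand":{"type":"number"}},"required":["moves"]}

```bash
mkdir -p pics
cat > h.py <<'E'
from station import r, imaging, models
import numpy as np, cv2
def ray(p,uv):
    K=np.array(p["intrinsics"]);d=np.array(p["dist"])
    n=cv2.undistortPoints(np.array([[uv]],float),K,d)[0,0]
    R=np.array(p["orientation"]);v=R@np.array([n[0],n[1],1]);return np.array(p["eye"]),v
def at_z(p,uv,z):
    e,v=ray(p,uv);return e+v*(z-e[2])/v[2]
def px(p,a):return [a[0]*560,a[1]*420]
def tri(a,b):
    A=np.zeros((3,3));y=np.zeros(3)
    for e,v in (a,b):
        v=v/np.linalg.norm(v);M=np.eye(3)-np.outer(v,v);A+=M;y+=M@e
    return np.linalg.solve(A,y)
def proj(p,X):
    R=np.array(p["orientation"]).T;rv=cv2.Rodrigues(R)[0];t=-R@np.array(p["eye"])
    return cv2.projectPoints(np.array(X,float).reshape(-1,3),rv,t,np.array(p["intrinsics"]),np.array(p["dist"]))[0][:,0]
E
python3 - <<'E'
from h import *
np.set_printoptions(precision=4,suppress=True)
P={}
for n in("scene","top"):
    P[n]=imaging.capture(n);cv2.imwrite(f"pics/{n}0.png",P[n]["frame"]);print(n,P[n]["eye"],P[n]["orientation"])
for t,z in(("plug_grip",.192),("heater_tip",.232),("steamer",0),("tweezers",.14)):
    q={}
    for n in P:
        L=models.place_of(P[n],t)
        for l in L[:2]:
            u=px(P[n],l["at"]);print(t,n,round(l["confidence"],2),np.array(u),at_z(P[n],u,z))
        if L:q[n]=ray(P[n],px(P[n],L[0]["at"]))
    if len(q)==2:print(' tri',tri(q["scene"],q["top"]))
print(r.sense())
E
```

```text
scene [1.5572 0.1202 1.0998] [[-0.1221  0.6742 -0.7284]
 [ 0.9925  0.0853 -0.0874]
 [ 0.0032 -0.7336 -0.6796]]
top [ 0.4107 -0.0013  2.0188] [[-0.0062 -0.998   0.0627]
 [-1.      0.0062 -0.0003]
 [-0.     -0.0627 -0.998 ]]
plug_grip scene 0.52 [317.8   224.196] [0.6127 0.0985 0.192 ]
plug_grip top 0.62 [253.4  178.08] [0.6003 0.0788 0.192 ]
plug_grip top 0.51 [171.024 203.994] [0.5114 0.3674 0.192 ]
 tri [0.601  0.0888 0.1799]
heater_tip scene 0.71 [258.496 201.096] [ 0.5832 -0.0694  0.232 ]
heater_tip top 0.6 [294.672 179.592] [ 0.59   -0.0638  0.232 ]
 tri [ 0.5898 -0.0658  0.238 ]
steamer scene 0.82 [286.776 265.188] [0.604  0.0131 0.    ]
steamer top 0.7 [124.488 210.714] [0.4969 0.5887 0.    ]
steamer top 0.58 [271.376 179.508] [0.6142 0.0179 0.    ]
 tri [0.5923 0.2706 0.1761]
tweezers top 0.46 [274.176 178.206] [0.6047 0.0065 0.14  ]
{'time_s': 0.5, 'joints': array([-50.098 ,  22.0419,   0.4506,  -0.0016, -68.411 , -14.8158]), 'joint_velocities': array([ 0.0224, -0.1168,  0.0881, -0.0285,  0.0243, -0.0173]), 'effort': array([  0.0001, -39.0072,  18.7447,   4.2208,   0.015 ,  -0.    ]), 'tcp_pos': array([ 0.265 , -0.566 ,  0.2225]), 'ee_rot': array([[-0.9057, -0.424 , -0.    ],
       [-0.424 ,  0.9057,  0.    ],
       [-0.    ,  0.    , -1.    ]]), 'wrist_force': array([-0.3392,  0.1945, -0.3991]), 'moment': array([-0.0456, -0.0118,  0.0068]), 'gripper_force': 0.0, 'gripper_width': 0.9958132635019883}
```

Run:
```python
import cv2,numpy as np
a=cv2.imread("pics/scene0.png")[150:310,200:400];b=cv2.imread("pics/top0.png")[120:240,200:350]
cv2.imwrite("pics/c1.png",cv2.resize(a,(750,600),interpolation=3))
cv2.imwrite("pics/c2.png",cv2.resize(b,(750,600),interpolation=3))
```

```text
(no output)
```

View pics/c1.png

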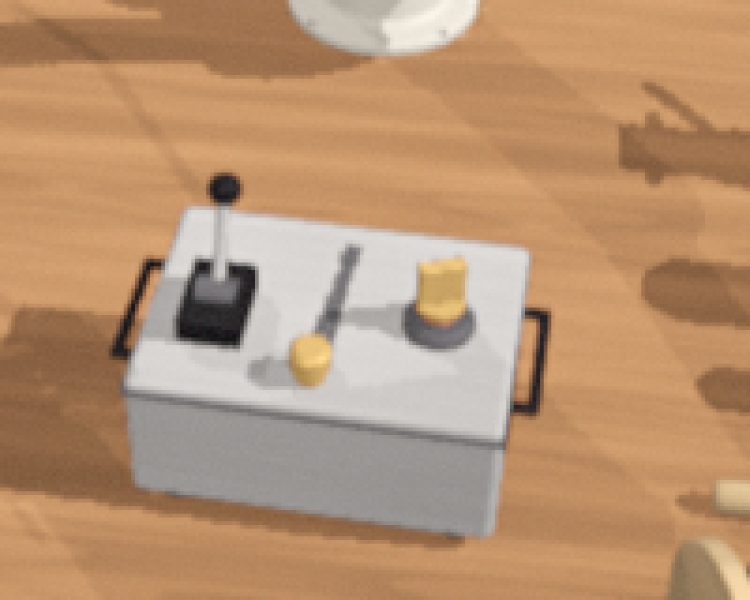

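View pics/c2.png

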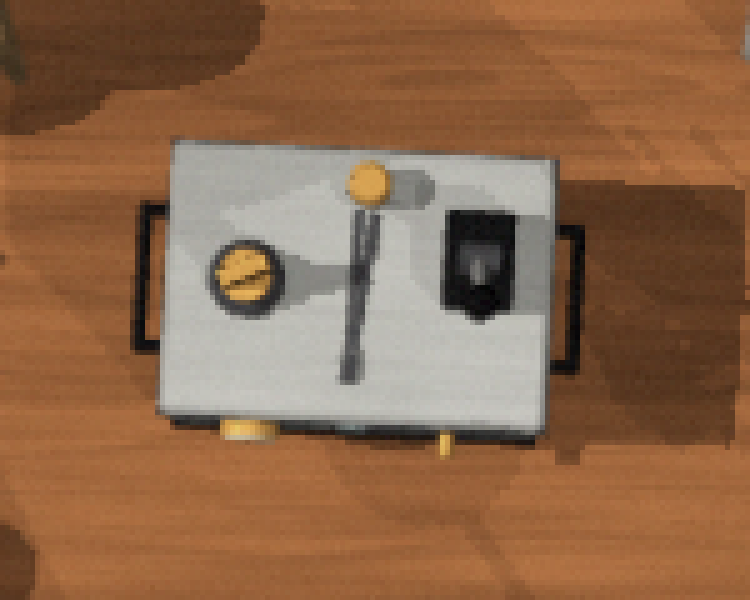

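View pics/top0.png

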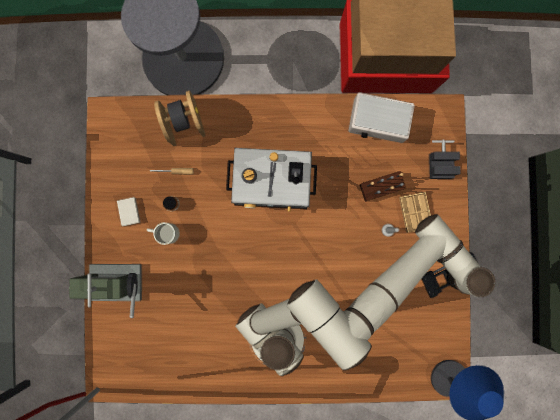

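The top crop shows the plug (crop 245,278) with its bar running roughly along −y. The lever is at (480,270) and leans to the front. The tweezers run between them at x≈360. I'll fit the cleaner's pose next.

Run:
```python
from h import *
from scipy.optimize import least_squares
np.set_printoptions(precision=4,suppress=True)
P={n:imaging.capture(n) for n in("scene","top")}
f=lambda u,o,s:np.array(u)/s+o-.5+.5/s
top=[f(u,np.array([200,120]),5) for u in((172,140),(558,159),(545,434),(160,412))]
sc=[f(u,np.array([200,150]),3.75) for u in((529,249),(187,207),(126,391),(506,442))]
ct=[(.1,.14),(.1,-.14),(-.1,-.14),(-.1,.14)]; cs=[(-.1,.14),(-.1,-.14),(.1,-.14),(.1,.14)]
def W(q,c,z=.14):
    c=np.array(c);C,S=np.cos(q[2]),np.sin(q[2])
    return np.c_[c@np.array([[C,S],[-S,C]])+q[:2],np.full(len(c),z)]
res=lambda q:np.r_[(proj(P["top"],W(q,ct))-top).ravel(),(proj(P["scene"],W(q,cs))-sc).ravel()]
s=least_squares(res,[.6,0,0],loss="soft_l1");q=s.x
print(q,np.degrees(q[2]),res(q).reshape(-1,2))
for n,c,z in(("plug",(0,.08),.168),("ballbase",(.02,-.085),.232),("ball",(-.0185,-.085),.232)):
    w=W(q,[c],z);print(n,w,proj(P["top"],w),proj(P["scene"],w))
print("flange at",at_z(P["top"],f((244,277),np.array([200,120]),5),.168),at_z(P["top"],f((246,279),np.array([200,120]),5),.155))
a,b=[at_z(P["top"],f(u,np.array([200,120]),5),.186) for u in((221,287),(270,270))]
print("bar dir",np.degrees(np.arctan2(*(b-a)[1::-1])))
for n in P:
    for t in ("heater_tip","plug_grip"):
        print(n,t,[(px(P[n],l["at"]),l["confidence"]) for l in models.place_of(P[n],t)][:1])
# bar hypothesis overlay
for n,(o,w,h) in {"top":((230,155),40,40),"scene":((295,205),50,50)}.items():
    im=cv2.resize(P[n]["frame"],None,fx=14,fy=14,interpolation=2)
    p=W(q,[(0,.08)],.203)[0]
    th=np.radians(-70);d=np.array([np.cos(th),np.sin(th),0]);e=np.array([-d[1],d[0],0])
    for z in(.168,.203):
        p[2]=z;pts=proj(P[n],[p+d*i*.018+e*j*.006 for i,j in((1,1),(1,-1),(-1,-1),(-1,1))])
        cv2.polylines(im,[((pts+.5)*14).astype(int)],True,(0,255,0) if z>.2 else (255,0,0),1)
    cv2.imwrite(f"pics/o_{n}.png",im[o[1]*14:(o[1]+h)*14,o[0]*14:(o[0]+w)*14])
A=[cv2.resize(cv2.imread(f"pics/o_{n}.png"),(400,400)) for n in("top","scene")];cv2.imwrite("pics/o.png",np.hstack(A))
```

```text
[ 0.6097  0.0184 -0.0537] -3.0755117669853402 [[-0.545  -0.0928]
 [-0.2063 -0.264 ]
 [ 0.0075  0.0943]
 [-1.126   0.7875]
 [ 0.5396  0.4817]
 [-0.8944  0.3741]
 [-1.5073 -0.512 ]
 [-0.1038 -0.1708]]
plug [[0.614  0.0983 0.168 ]] [[248.1951 174.9598]] [[317.2368 230.7484]]
ballbase [[ 0.6251 -0.0676  0.232 ]] [[295.6909 169.3789]] [[256.6376 211.3209]]
ball [[ 0.5866 -0.0655  0.232 ]] [[295.1861 180.5787]] [[259.6816 202.0264]]
flange at [0.6138 0.0975 0.168 ] [0.6138 0.0968 0.155 ]
bar dir -71.1463273199472
scene heater_tip [([258.104, 199.206], 0.59)]
scene plug_grip [([316.4, 223.608], 0.69)]
top heater_tip [([295.12, 179.382], 0.64)]
top plug_grip [([381.08, 188.202], 0.57)]
```

View pics/o.png

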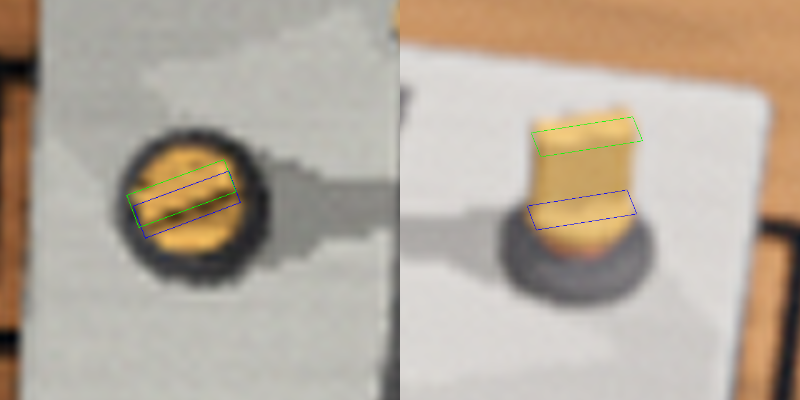

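{"api": "apply_moves", "payload": {
  "moves": [
    [[0,0,-0.04],0],
    [[0,0,-0.04],0],
    [[0,0,-0.04],0]
  ],
  "hand": 0.087
}}

```text
time_s: 1.05
tcp_pos: [0.2646, -0.5657, 0.3437]
ee_rot: [[-0.906, -0.424, -0.001], [-0.424, 0.906, 0.001], [0.001, 0.002, -1.0]]
wrist_force: [0.6, -1.5, 0.8]
gripper_width: 1.003
gripper_force: 0.0
```

Overlay: a bar at about −70° about (0.614, 0.098) fits both views. Next I move over it.

{"api": "apply_moves", "payload": {
  "moves": [
    [[-0.03,0.0227,0],0],
    [[-0.03,0.0227,0],0],
    [[-0.03,0.0227,0],0],
    [[-0.03,0.0227,0],0],
    [[-0.03,0.0227,0],0]
  ]
}}

```text
time_s: 1.47
tcp_pos: [0.3531, -0.3981, 0.3427]
ee_rot: [[-0.906, -0.423, 0.0], [-0.423, 0.906, -0.0], [-0.0, -0.0, -1.0]]
wrist_force: [-0.4, -0.5, -0.2]
gripper_width: 1.002
gripper_force: 0.0
```

{"api": "apply_moves", "payload": {
  "moves": [
    [[-0.03,0.0227,0],0],
    [[-0.03,0.0227,0],0],
    [[-0.03,0.0227,0],0],
    [[-0.03,0.0227,0],0],
    [[-0.03,0.0227,0],0]
  ]
}}

```text
time_s: 1.88
tcp_pos: [0.4408, -0.2315, 0.343]
ee_rot: [[-0.906, -0.424, 0.001], [-0.424, 0.906, -0.0], [-0.001, -0.001, -1.0]]
wrist_force: [0.8, -0.5, -0.9]
gripper_width: 0.998
gripper_force: 0.0
```

{"api": "apply_moves", "payload": {
  "moves": [
    [[-0.03,0.0227,0],0],
    [[-0.03,0.0227,0],0],
    [[-0.03,0.0227,0],0],
    [[-0.03,0.0227,0],0],
    [[-0.03,0.0227,0],0]
  ]
}}

```text
time_s: 2.3
tcp_pos: [0.5286, -0.065, 0.343]
ee_rot: [[-0.906, -0.424, 0.001], [-0.424, 0.906, 0.0], [-0.001, -0.0, -1.0]]
wrist_force: [1.5, -0.1, 0.7]
gripper_width: 1.0
gripper_force: 0.0
```

{"api": "apply_moves", "payload": {
  "moves": [
    [[-0.03,0.0227,0],0],
    [[-0.03,0.0227,0],0],
    [[-0.03,0.0227,0],0],
    [[-0.03,0.0227,0],0],
    [[-0.03,0.0227,0],0]
  ]
}}

```text
time_s: 2.72
tcp_pos: [0.6164, 0.1013, 0.3428]
ee_rot: [[-0.906, -0.424, 0.0], [-0.424, 0.906, 0.0], [-0.0, -0.0, -1.0]]
wrist_force: [0.9, 0.3, 1.2]
gripper_width: 1.002
gripper_force: 0.0
```

{"api": "apply_moves", "payload": {
  "moves": [
    [[0,0,0],-7.07],
    [[0,0,0],-7.07],
    [[0,0,0],-7.07],
    [[0,0,0],-7.07],
    [[0,0,0],-7.07]
  ]
}}

```text
time_s: 3.13
tcp_pos: [0.6159, 0.0997, 0.3424]
ee_rot: [[-0.488, -0.873, -0.0], [-0.873, 0.488, -0.0], [0.0, 0.0, -1.0]]
wrist_force: [-0.1, -0.5, -0.4]
gripper_width: 0.994
gripper_force: 0.0
```

{"api": "apply_moves", "payload": {
  "moves": [
    [[0,0,0],-7.07],
    [[0,0,0],-7.07],
    [[0,0,0],-7.07],
    [[0,0,0],-7.07],
    [[0,0,0],-7.07]
  ]
}}

```text
time_s: 3.55
tcp_pos: [0.6159, 0.0995, 0.3426]
ee_rot: [[0.107, -0.994, -0.0], [-0.994, -0.107, 0.0], [-0.0, 0.0, -1.0]]
wrist_force: [0.6, 0.3, 0.3]
gripper_width: 0.998
gripper_force: 0.0
```

{"api": "apply_moves", "payload": {
  "moves": [
    [[0,0,0],-7.07],
    [[0,0,0],-7.07],
    [[0,0,0],0]
  ]
}}

```text
time_s: 3.8
tcp_pos: [0.6159, 0.0996, 0.3426]
ee_rot: [[0.343, -0.939, -0.0], [-0.939, -0.343, 0.0], [-0.0, -0.0, -1.0]]
wrist_force: [0.3, -0.4, -1.0]
gripper_width: 1.001
gripper_force: 0.0
```

Run:
```python
from h import *
s=r.sense();R=s["ee_rot"];print(s["tcp_pos"],s["joints"],R,s["moment"],s["wrist_force"])
print("shift",R.T@(np.array([.6137,.0978,.173])-s["tcp_pos"]),np.degrees(np.arctan2(R[1,0],R[0,0])))
```

```text
[0.61590372 0.099553   0.34255059] [ 2.40207106e+01  1.89848670e+01  1.27580697e+01 -3.30497634e-03
 -8.37718400e+01 -3.97587563e+00] [[ 3.42749487e-01 -9.39426841e-01 -1.61690501e-06]
 [-9.39426839e-01 -3.42749486e-01  6.20584347e-05]
 [-5.88535526e-05 -1.97515327e-05 -9.99999998e-01]] [-0.04180687  0.11172745 -0.03435304] [ 0.33060028 -0.3551484  -0.98247622]
shift [0.00090147 0.00267443 0.16955049] -69.9555235026624
```

{"api": "apply_moves", "payload": {
  "moves": [
    [[0.001,0.0027,0.035],0],
    [[0,0,0.035],0],
    [[0,0,0.035],0],
    [[0,0,0.03],0],
    [[0,0,0.02],0]
  ]
}}

```text
time_s: 4.22
tcp_pos: [0.6119, 0.0972, 0.184]
ee_rot: [[0.337, -0.942, -0.005], [-0.942, -0.337, -0.001], [-0.001, 0.005, -1.0]]
wrist_force: [0.2, 0.0, 0.6]
gripper_width: 0.999
gripper_force: 0.0
```

{"api": "apply_moves", "payload": {
  "moves": [
    [[0,0,0.013],0],
    [[0,0,0],0],
    [[0,0,0],0]
  ]
}}

```text
time_s: 4.47
tcp_pos: [0.6137, 0.0975, 0.1743]
ee_rot: [[0.339, -0.941, -0.001], [-0.941, -0.339, -0.001], [0.0, 0.001, -1.0]]
wrist_force: [0.5, -0.4, 0.8]
gripper_width: 1.003
gripper_force: 0.0
```

```bash
cat > m.py <<'E'
from h import *
S=[]
for i in range(6):
    p=imaging.capture("top");S.append(r.sense())
M=np.array([s["moment"] for s in S]);F=np.array([s["wrist_force"] for s in S])
s=S[-1];R=s["ee_rot"]
print("Mz",M[:,2].round(3),"mean",M.mean(0).round(3),"F",F.mean(0).round(2),"e6",s["effort"][5].round(3))
print(s["tcp_pos"].round(4),"yaw",np.degrees(np.arctan2(R[1,0],R[0,0])).round(2),"j6",s["joints"][5].round(1),s["gripper_width"]*87,s["gripper_force"],s["time_s"])
E
python3 - <<'E'
exec(open('m.py').read())
p=imaging.capture("scene");cv2.imwrite("pics/g.png",cv2.resize(p["frame"][150:300,220:420],(800,600)))
E
```

```text
Mz [ 0.029  0.02  -0.056  0.008 -0.006 -0.059] mean [-0.003  0.106 -0.01 ] F [-0.45  0.07  0.3 ] e6 -0.003
[0.6142 0.0979 0.1758] yaw -70.1 j6 -4.0 87.28071447301294 0.0 4.7667
```

View pics/g.png

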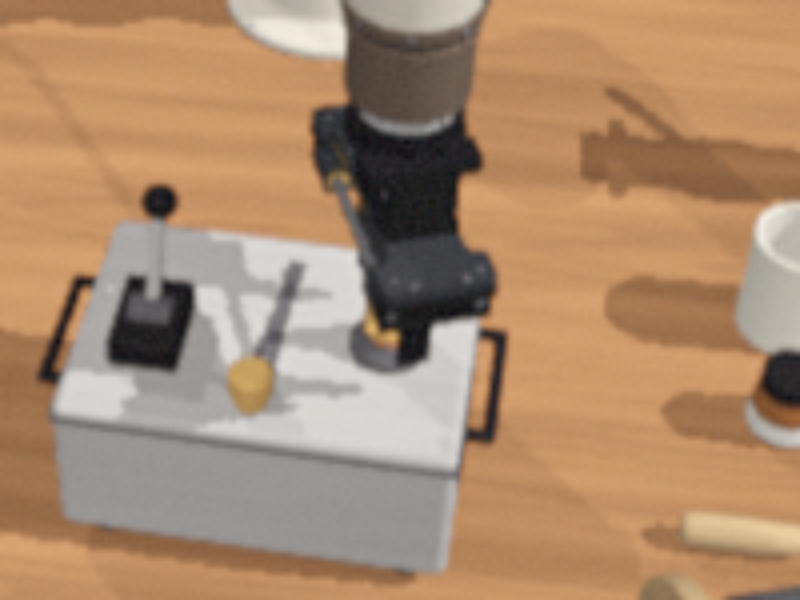

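The fingers straddle the bar, which shows at about (380,335). Nothing else is near. I'll close them.

{"api": "apply_moves", "payload": {
  "moves": [
    [[0,0,0],0],
    [[0,0,0],0],
    [[0,0,0],0],
    [[0,0,0],0],
    [[0,0,0],0]
  ],
  "hand": 0
}}

```text
time_s: 5.23
tcp_pos: [0.6137, 0.0977, 0.1745]
ee_rot: [[0.341, -0.94, -0.0], [-0.94, -0.341, -0.0], [0.0, 0.0, -1.0]]
wrist_force: [0.2, 0.5, 0.1]
gripper_width: 0.708
gripper_force: 0.0
```

{"api": "apply_moves", "payload": {
  "moves": [
    [[0,0,0],0],
    [[0,0,0],0],
    [[0,0,0],0],
    [[0,0,0],0],
    [[0,0,0],0]
  ]
}}

```text
time_s: 5.65
tcp_pos: [0.6137, 0.0977, 0.1745]
ee_rot: [[0.341, -0.94, -0.0], [-0.94, -0.341, -0.0], [-0.0, 0.0, -1.0]]
wrist_force: [0.1, -1.2, -0.6]
gripper_width: 0.326
gripper_force: 0.0
```

```bash
python3 m.py
```

```text
Mz [-0.008 -0.018 -0.032  0.028  0.009  0.053] mean [-0.108  0.839  0.005] F [-2.51 -0.3   1.54] e6 -0.038
[0.6125 0.0972 0.1745] yaw -70.08 j6 -4.0 11.859547288849528 29.96954538160935 5.95
```

{"api": "apply_moves", "payload": {
  "moves": [
    [[0,0,0],6],
    [[0,0,0],6],
    [[0,0,0],6],
    [[0,0,0],6],
    [[0,0,0],6]
  ]
}}

```text
time_s: 6.37
tcp_pos: [0.6127, 0.0972, 0.1746]
ee_rot: [[-0.18, -0.984, -0.002], [-0.984, 0.18, -0.001], [0.001, 0.002, -1.0]]
wrist_force: [-3.4, -0.3, 2.9]
gripper_width: 0.138
gripper_force: 30.0
```

```bash
python3 m.py
```

```text
Mz [ 0.034  0.039 -0.003  0.009 -0.004  0.013] mean [-0.283  1.492  0.014] F [-4.27 -1.24  3.01] e6 0.013
[0.6128 0.0973 0.1745] yaw -99.98 j6 -33.9 11.657886267779439 29.97164282365702 6.6667
```

{"api": "apply_moves", "payload": {
  "moves": [
    [[0,0,0],3],
    [[0,0,0],3],
    [[0,0,0],3],
    [[0,0,0],3],
    [[0,0,0],0]
  ]
}}

```text
time_s: 7.08
tcp_pos: [0.6129, 0.0973, 0.1745]
ee_rot: [[-0.376, -0.927, -0.002], [-0.927, 0.376, -0.001], [0.002, 0.002, -1.0]]
wrist_force: [-5.2, -1.6, 4.2]
gripper_width: 0.132
gripper_force: 30.0
```

```bash
python3 m.py
```

```text
Mz [ 0.053  0.036 -0.011  0.043  0.049  0.034] mean [-0.347  1.665  0.034] F [-4.86 -1.44  3.18] e6 -0.03
[0.6128 0.0972 0.1745] yaw -111.98 j6 -45.9 11.963042433187546 29.96999683091417 7.3833
```

{"api": "apply_moves", "payload": {
  "moves": [
    [[0,0,0],3],
    [[0,0,0],3],
    [[0,0,0],3],
    [[0,0,0],3],
    [[0,0,0],0]
  ]
}}

```text
time_s: 7.8
tcp_pos: [0.6129, 0.0972, 0.1745]
ee_rot: [[-0.56, -0.829, -0.002], [-0.829, 0.56, -0.001], [0.002, 0.001, -1.0]]
wrist_force: [-5.2, -1.6, 3.1]
gripper_width: 0.134
gripper_force: 30.0
```

```bash
python3 m.py
```

```text
Mz [0.272 0.225 0.281 0.285 0.325 0.321] mean [-0.419  1.587  0.285] F [-4.87 -1.36  3.09] e6 -0.279
[0.6129 0.0972 0.1745] yaw -123.92 j6 -57.9 11.658764659699296 30.001690699718893 8.1
```

Bite found at about 0.285 N m. I go on in measured steps.

{"api": "apply_moves", "payload": {
  "moves": [
    [[0,0,0],2.5],
    [[0,0,0],2.5],
    [[0,0,0],2.5],
    [[0,0,0],2.5],
    [[0,0,0],0]
  ]
}}

```text
time_s: 8.52
tcp_pos: [0.613, 0.0972, 0.1745]
ee_rot: [[-0.694, -0.719, -0.002], [-0.719, 0.694, -0.001], [0.002, 0.0, -1.0]]
wrist_force: [-4.9, -1.5, 4.0]
gripper_width: 0.134
gripper_force: 30.0
```

```bash
sed -i 's/range(6)/range(10)/' m.py; python3 m.py
```

```text
Mz [0.405 0.373 0.35  0.353 0.339 0.378 0.352 0.381 0.36  0.364] mean [-0.492  1.527  0.365] F [-4.58 -1.64  3.1 ] e6 -0.351
[0.613  0.0972 0.1745] yaw -133.9 j6 -67.9 11.853547123689273 30.03895770292729 9.0167
```

{"api": "apply_moves", "payload": {
  "moves": [
    [[0,0,0],2.5],
    [[0,0,0],2.5],
    [[0,0,0],2.5],
    [[0,0,0],2.5],
    [[0,0,0],2]
  ]
}}

```text
time_s: 9.43
tcp_pos: [0.6131, 0.0971, 0.1745]
ee_rot: [[-0.829, -0.559, -0.002], [-0.559, 0.829, -0.001], [0.002, -0.0, -1.0]]
wrist_force: [-4.5, -1.6, 2.9]
gripper_width: 0.136
gripper_force: 30.2
```

```bash
python3 m.py
```

```text
Mz [0.427 0.412 0.437 0.451 0.447 0.455 0.477 0.404 0.403 0.428] mean [-0.632  1.504  0.434] F [-4.69 -1.9   3.09] e6 -0.435
[0.613  0.0971 0.1745] yaw -145.88 j6 -79.8 11.719185976228056 30.124069852754474 9.9333
```

{"api": "apply_moves", "payload": {
  "moves": [
    [[0,0,0],2],
    [[0,0,0],0],
    [[0,0,0],0]
  ]
}}

```text
time_s: 10.18
tcp_pos: [0.613, 0.0971, 0.1745]
ee_rot: [[-0.847, -0.532, -0.002], [-0.532, 0.847, -0.001], [0.002, -0.0, -1.0]]
wrist_force: [-4.1, -2.8, 4.3]
gripper_width: 0.138
gripper_force: 30.1
```

```bash
python3 m.py
```

```text
Mz [0.39  0.42  0.444 0.47  0.457 0.452 0.466 0.492 0.454 0.401] mean [-0.627  1.496  0.445] F [-4.55 -2.12  3.01] e6 -0.449
[0.6131 0.0971 0.1745] yaw -147.87 j6 -81.8 11.66641555552091 30.144402282312512 10.6833
```

{"api": "apply_moves", "payload": {
  "moves": [
    [[0,0,0],0],
    [[0,0,0],0],
    [[0,0,0],0],
    [[0,0,0],0],
    [[0,0,0],0]
  ],
  "hand": 0.05
}}

```text
time_s: 11.1
tcp_pos: [0.6144, 0.098, 0.1745]
ee_rot: [[-0.849, -0.529, 0.001], [-0.529, 0.849, 0.001], [-0.001, -0.0, -1.0]]
wrist_force: [0.5, -0.8, -0.6]
gripper_width: 0.433
gripper_force: 0.0
```

{"api": "apply_moves", "payload": {
  "moves": [
    [[0,0,0],0],
    [[0,0,0],0],
    [[0,0,0],0],
    [[0,0,0],0],
    [[0,0,0],0]
  ]
}}

```text
time_s: 11.52
tcp_pos: [0.6138, 0.0977, 0.1746]
ee_rot: [[-0.849, -0.529, 0.0], [-0.529, 0.849, 0.0], [-0.0, -0.0, -1.0]]
wrist_force: [-0.6, 0.2, 0.5]
gripper_width: 0.571
gripper_force: 0.0
```

{"api": "apply_moves", "payload": {
  "moves": [
    [[0,0,-0.03],0],
    [[0,0,-0.04],0],
    [[0,0,-0.04],0],
    [[0,0,0],0]
  ]
}}

```text
time_s: 11.85
tcp_pos: [0.6177, 0.0979, 0.2947]
ee_rot: [[-0.848, -0.53, 0.018], [-0.53, 0.848, 0.003], [-0.016, -0.007, -1.0]]
wrist_force: [-0.0, -0.2, 1.5]
gripper_width: 0.575
gripper_force: 0.0
```

{"api": "apply_moves", "payload": {
  "moves": [
    [[0,0,0],7],
    [[0,0,0],7],
    [[0,0,0],7],
    [[0,0,0],7],
    [[0,0,0],7]
  ],
  "hand": 0
}}

```text
time_s: 12.27
tcp_pos: [0.6137, 0.0977, 0.2844]
ee_rot: [[-0.998, 0.06, 0.0], [0.06, 0.998, 0.0], [-0.0, 0.0, -1.0]]
wrist_force: [1.0, -0.1, -0.4]
gripper_width: 0.283
gripper_force: 0.0
```

{"api": "apply_moves", "payload": {
  "moves": [
    [[0,0,0],0],
    [[0,0,0],0],
    [[0,0,0],0],
    [[0,0,0],0]
  ]
}}

```text
time_s: 12.6
tcp_pos: [0.6137, 0.0977, 0.2845]
ee_rot: [[-0.999, 0.052, -0.0], [0.052, 0.999, -0.0], [0.0, -0.0, -1.0]]
wrist_force: [-0.4, 0.8, 0.5]
gripper_width: 0.029
gripper_force: 0.0
```

```bash
python3 m.py
python3 - <<'E'
from h import *
s=r.sense();R=s["ee_rot"];q=[.6097,.0184,-.0537];C,S=np.cos(q[2]),np.sin(q[2])
for x in(-.075,.033):
    w=np.array([q[0]+C*x+S*.085,q[1]+S*x-C*.085,.215]);print(w,"shift",R.T@(w-s["tcp_pos"]))
p=imaging.capture("scene")
cv2.imwrite("pics/l.png",cv2.resize(p["frame"][130:280,220:420],(800,600)))
E
```

```text
Mz [ 0.013  0.005  0.015  0.018  0.01  -0.016  0.036  0.045 -0.038  0.044] mean [-0.04  -0.009  0.013] F [-0.31 -0.02 -0.23] e6 0.001
[0.6137 0.0977 0.2845] yaw 176.93 j6 -117.0 0.4211424071245508 0.0 13.1
[ 0.53024581 -0.06245191  0.215     ] shift [ 0.07479264 -0.16437683  0.06953695]
[ 0.63809012 -0.06824872  0.215     ] shift [-0.03320736 -0.16439338  0.0695353 ]
```

View pics/l.png

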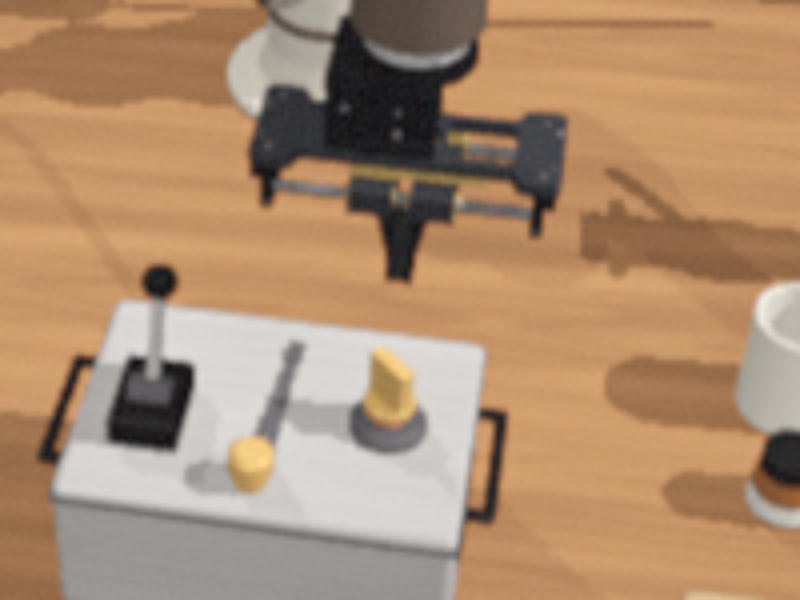

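The bar is free and has turned (at 390,385); the lever is still off, with its ball at (160,280). Next I go round to the front of the ball.

{"api": "apply_moves", "payload": {
  "moves": [
    [[0.0375,0,0],0],
    [[0.0375,0,0],0],
    [[0,-0.04,0],0],
    [[0,-0.04,0],0],
    [[0,-0.04,0],0]
  ]
}}

```text
time_s: 13.57
tcp_pos: [0.5317, -0.0183, 0.2852]
ee_rot: [[-0.999, 0.05, 0.001], [0.05, 0.999, 0.0], [-0.001, 0.0, -1.0]]
wrist_force: [0.3, -0.3, -0.8]
gripper_width: 0.004
gripper_force: 0.0
```

{"api": "apply_moves", "payload": {
  "moves": [
    [[0,-0.04,0],0],
    [[0,-0.0044,0.02],0],
    [[0,0,0.03],0],
    [[0,0,0.02],0],
    [[0,0,0],0]
  ]
}}

```text
time_s: 13.98
tcp_pos: [0.527, -0.063, 0.2102]
ee_rot: [[-0.998, 0.055, -0.009], [0.055, 0.998, 0.0], [0.009, -0.0, -1.0]]
wrist_force: [-0.3, 0.5, 0.2]
gripper_width: 0.008
gripper_force: 0.0
```

```bash
sed -i 's/range(10)/range(3)/' m.py; python3 m.py
python3 - <<'E'
from h import *
p=imaging.capture("scene")
cv2.imwrite("pics/k.png",cv2.resize(p["frame"][130:280,200:400],(800,600)))
E
```

```text
Mz [ 0.006 -0.081 -0.022] mean [-0.029 -0.078 -0.032] F [ 0.32 -0.27  1.14] e6 -0.0
[ 0.531  -0.0625  0.2159] yaw 176.97 j6 -103.8 0.3096552981466467 0.0 14.1333
```

View pics/k.png

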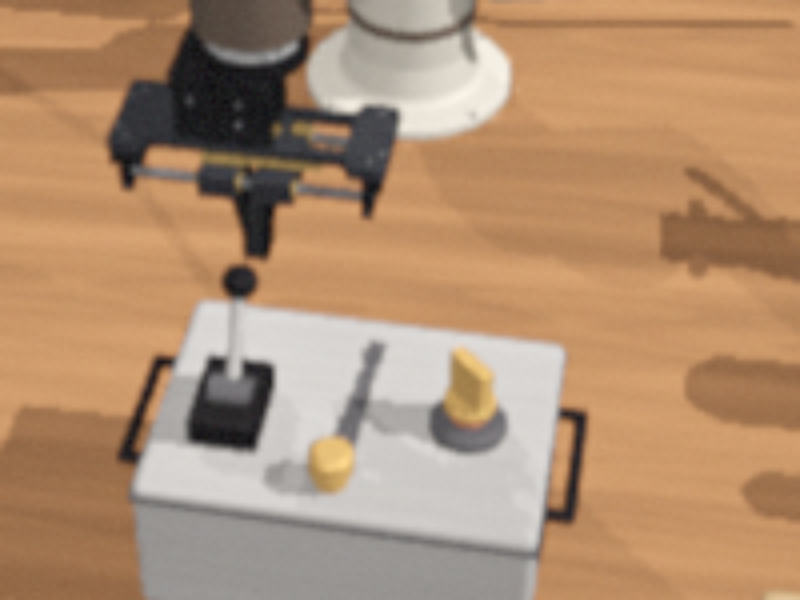

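The fingertips (258,250) are right behind the ball (240,280). I push towards +x.

{"api": "apply_moves", "payload": {
  "moves": [
    [[-0.02,0,0],0],
    [[-0.02,0,0],0],
    [[-0.02,0,0],0],
    [[-0.02,0,0],0],
    [[-0.015,0,0],0]
  ]
}}

```text
time_s: 14.6
tcp_pos: [0.6267, -0.0675, 0.2164]
ee_rot: [[-0.999, 0.053, 0.002], [0.053, 0.999, -0.0], [-0.003, -0.0, -1.0]]
wrist_force: [-0.8, -1.1, -1.2]
gripper_width: 0.006
gripper_force: 0.6
```

{"api": "apply_moves", "payload": {
  "moves": [
    [[-0.005,0,0],0],
    [[-0.003,0,0],0],
    [[0,0,0],0]
  ]
}}

```text
time_s: 14.85
tcp_pos: [0.6332, -0.0678, 0.2152]
ee_rot: [[-0.999, 0.053, 0.001], [0.053, 0.999, 0.0], [-0.001, 0.0, -1.0]]
wrist_force: [0.8, -0.4, 0.3]
gripper_width: 0.006
gripper_force: 0.0
```

```bash
python3 m.py
python3 - <<'E'
from h import *
q=[.6097,.0184,-.0537];C,S=np.cos(q[2]),np.sin(q[2])
P=imaging.capture("scene")
for l in models.place_of(P,"heater_tip")[:2]:print(px(P,l["at"]),l["confidence"])
for th in(.7,.8,.85,.9,1):
    x=.02+.08*np.sin(th-.5);z=.162+.08*np.cos(th-.5)
    print(th,proj(P,[q[0]+C*x+S*.085,q[1]+S*x-C*.085,z]))
cv2.imwrite("pics/j.png",cv2.resize(P["frame"][130:280,200:400],(800,600)))
E
```

```text
Mz [-0.023  0.017  0.022] mean [-0.052 -0.018  0.005] F [-0.34  0.04 -0.26] e6 -0.0
[ 0.6326 -0.0679  0.2154] yaw 176.94 j6 -101.5 0.6036236742472861 0.0 15.0
[250.488, 219.11400000000003] 0.44
[466.704, 254.394] 0.28
0.7 [[255.23108458 212.96491464]]
0.8 [[254.61729519 215.46505067]]
0.85 [[254.32022684 216.77960206]]
0.9 [[254.03091438 218.13232445]]
1 [[253.47905854 220.93688009]]
```

View pics/j.png

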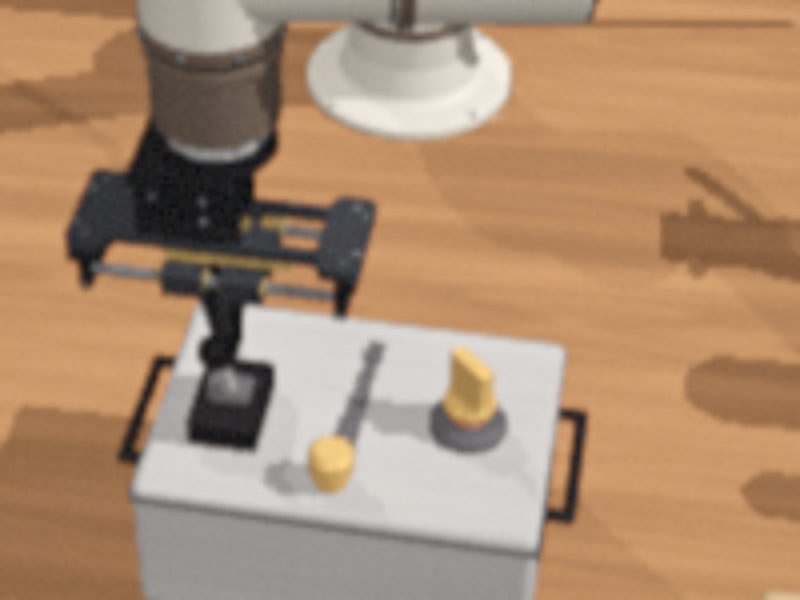

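The ball is at (215,350), about 0.88 rad. A few mm more, gently.

{"api": "apply_moves", "payload": {
  "moves": [
    [[-0.002,0,0],0],
    [[-0.002,0,0],0],
    [[0,0,0],0]
  ]
}}

```text
time_s: 15.35
tcp_pos: [0.6366, -0.0683, 0.2145]
ee_rot: [[-0.999, 0.054, -0.001], [0.054, 0.999, -0.0], [0.001, -0.0, -1.0]]
wrist_force: [-1.1, 0.3, 0.8]
gripper_width: 0.005
gripper_force: 0.8
```

{"api": "apply_moves", "payload": {
  "moves": [
    [[-0.002,0,0],0],
    [[-0.001,0,0],0],
    [[0,0,0],0]
  ]
}}

```text
time_s: 15.6
tcp_pos: [0.6373, -0.0684, 0.2142]
ee_rot: [[-0.999, 0.054, -0.007], [0.054, 0.999, -0.0], [0.007, -0.0, -1.0]]
wrist_force: [-7.2, 1.2, 3.4]
gripper_width: 0.006
gripper_force: 3.9
```

```bash
python3 m.py; python3 -c "
from h import *
P=imaging.capture('scene');print([(px(P,l['at']),l['confidence']) for l in models.place_of(P,'heater_tip')[:2]])"
```

```text
Mz [-0.007  0.032 -0.039] mean [ 0.388  2.039 -0.005] F [-6.79  1.13  2.78] e6 0.004
[ 0.6373 -0.0684  0.2143] yaw 176.92 j6 -101.4 0.40491049226288156 3.7468907018387654 15.75
[([418.6, 231.714], 0.73), ([250.6, 218.904], 0.46)]
```

At the stop (7 N). I back straight off and lift clear.

{"api": "apply_moves", "payload": {
  "moves": [
    [[0.01,0,0],0],
    [[0.03,0,0],0],
    [[0.04,0,0],0],
    [[0.02,0,0],0],
    [[0,0,-0.03],0]
  ]
}}

```text
time_s: 16.27
tcp_pos: [0.5301, -0.0632, 0.2373]
ee_rot: [[-0.998, 0.055, -0.019], [0.055, 0.998, 0.001], [0.019, -0.001, -1.0]]
wrist_force: [-0.5, 0.5, -2.9]
gripper_width: 0.004
gripper_force: 0.0
```

{"api": "apply_moves", "payload": {
  "moves": [
    [[0.03,0,-0.04],0],
    [[0.03,0,-0.03],0],
    [[0.02,0,0],0],
    [[0,0,0],0],
    [[0,0,0],0]
  ]
}}

```text
time_s: 16.68
tcp_pos: [0.4655, -0.0589, 0.3084]
ee_rot: [[-0.999, 0.053, 0.003], [0.053, 0.999, 0.001], [-0.003, 0.001, -1.0]]
wrist_force: [0.3, 0.4, 0.1]
gripper_width: 0.002
gripper_force: 0.0
```

```bash
python3 m.py; python3 -c "
from h import *
P=imaging.capture('scene');print([(px(P,l['at']),l['confidence']) for l in models.place_of(P,'heater_tip')[:2]])
cv2.imwrite('pics/f.png',cv2.resize(P['frame'][130:280,200:400],(800,600)))"
```

```text
Mz [-0.002  0.     0.013] mean [-0.021 -0.016  0.004] F [ 0.58 -0.6  -0.26] e6 0.0
[ 0.4662 -0.059   0.3066] yaw 176.92 j6 -105.8 0.5827463347722891 0.0 16.8333
[([248.416, 218.4], 0.64)]
```

View pics/f.png

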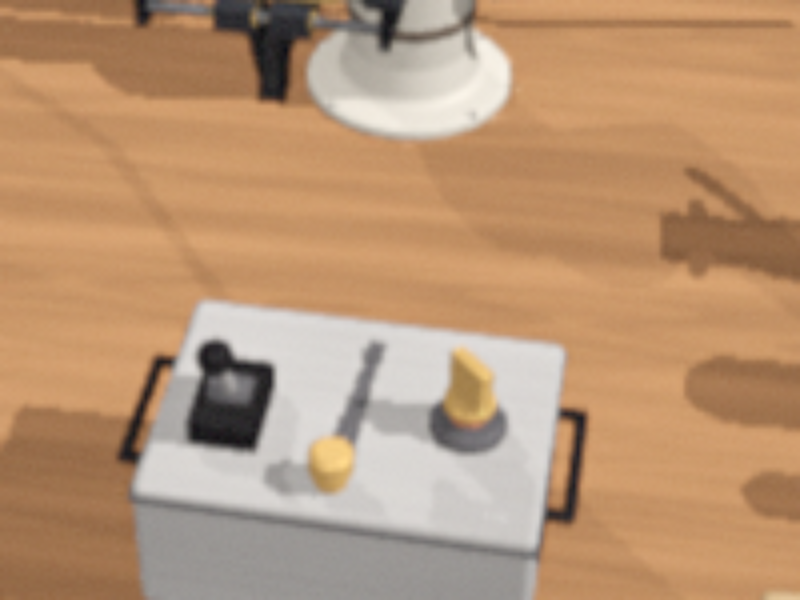

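The lever is over (ball at 214,355, at the stop), the plug is unchanged and the tweezers are where they were. The arm is clear, so I hand in.

```bash
python3 -c "
from station import r
print(r.finish_job())"
```

```text
the job is handed in; nothing more can be done
None
```

The plug was tightened to about 0.45 N m and released, then the heater lever was pushed to its on stop; the arm is clear, the rest of the cleaner's top looks unmoved, and the job is handed in (no verdict was returned).

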